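# Vent the proofing box, then hold its sprung lid just below its balance point

### The arm

A 6-joint arm with a two-finger parallel gripper is mounted at the origin on a cart in front of the work surface, level with it; the furniture and walls round the work are solid. World frame = base frame: x ahead of the robot, y to its left, z up, the work surface at z = 0. Lengths are in m, angles in rad, forces in N, time in s.
With the tool pointing down it reaches from about 0.4 to 0.925 m from the base axis. Payload 3.4 kg.
Tool frame: the origin (TCP) lies on the front face of the gripper's body, between the roots of the fingers; the fingertips stand 73 mm ahead of it and the grasp point (between the pads) lies env.grasp_offset ahead of it (env.grasp_offset is the distance from the TCP to the grasp point, in m); z points along the fingers, y is the line along which they close (so a half turn about z gives the same grasp; the last joint's range is limited). The gripper opens to 85 mm and grips with 20 to 120 N. Pads are 22 mm wide; open, the fingers measure 114 mm over their backs; the gripper's body (76 mm by 85 mm) begins 54 mm behind the grasp point. The pads swing forward as they close: fully open they stand 13 mm farther back than shut.
Start: joints at [-0.073, 0.307, 1.506, -0, 1.328, -0.073], TCP at [0.575, -0, 0.304] pointing down, gripper open.
Joint ranges: [-3.12, 3.12], [-1.05, 2.28], [0.14, 2.33], [-1.42, 4.57], [0.1, 2.73], [-2.68, 2.68]. Speed limits (rad/s): [2.57, 2.57, 3.14, 3.14, 3.14, 3.14].

### API

Orientations are given as [roll, pitch, yaw] about the fixed x, y, z axes, in that order (R = Rz(yaw) Ry(pitch) Rx(roll)).
In Python, from bench import env, eyes gives the robot as it stands.
- The arm moves only by the tool drive_tool, never from a script. Its argument "motion" is a list of rows, each a list of 3 entries, a list of its own where there are three numbers: the shift along the world's x, y, z each as a share of 150 mm, from -1 to 1, then the turn, a rotation vector about the world's x, y, z each as a share of pi rad, from -1 to 1, then the finger opening in mm, from 0 to 85.4. In form: [[[tx, ty, tz], [ax, ay, az], gripper], ...]. A call has exactly 8 rows; each row is the pose to reach, as a shift and turn from the pose commanded when the call began, turning the shorter way round; what a row does not reach only later rows make up. A row lasts 1/8 s, in which the tool goes at most 62.5 mm and 10.7 degrees, less where a joint would pass 70% of its speed; a pose out of reach is approached as far as the arm can. A call with a number of a shift or a turn outside -1 to 1 is refused whole. A call with a gripper value outside its range is refused whole. The fingers move at their own pace and stop on an object; "grip_force" is the grip in N (left out, the last holds). Time passes only in rows, so rows that repeat a pose let the fingers close, or fill a call up. It gives the time, the measured TCP pose, the force, the opening and the grip force at its end, in the units of the state.
- env.sense(): the state, without advancing time (a new reading comes with each control period).
- eyes.grab_frame(name): name is "scene" or "side" or "wrist"; returns the picture (420x560x3 uint8, red, green, blue); there is no depth.
- eyes.calibration(name): a dict with "K" (3x3 intrinsics, pixels), "D" ([k1, k2, p1, p2, k3] as OpenCV has them; the pictures are not rectified), "eye" and "rotation" of the camera in the world. Camera axes: x right, y down, z forward; pixel columns grow to the right and rows downward; lengths in m; the calibration is good to about 2 mm. A picture is of the moment at which its call begins: read the wrist's pose just before it. calibration takes no time and is no camera call; for the wrist camera it gives the pose at the moment of the call.
- env.sign_off(): hands the job in; it is judged then, once.
The state is a dict: "clock": time; "q": joint angles; "joint_velocities": joint speeds; "joint_torque": joint torques, N m; "eef_pos": TCP position; "tcp_rot": TCP orientation; "force": force on the tool from outside, world axes, zero at the start; "moment": the same for the moment, N m; "grip_width": finger opening in m; "finger_force": force on a finger pad.
Only numpy, scipy, OpenCV 4.12 (cv2) and the standard library are available. Lean on these libraries where they do the work, as an engineer would, in place of code of your own. Each camera call takes 0.05 s, during which the arm holds its last target. There are 200 camera calls.

### The job

The steel dough proofing box has to be opened for a tray of rolls: first let the damp air out by twisting the vent knob clockwise to its stop and letting go so that it springs back, with the lid still shut. Then raise the sprung lid by its wooden bar until it is past its balance point, without letting it swing away open, bring it back to just below the balance point (within about 15 degrees of it) and finish there still holding it, so that it would fall shut by itself if you let go. Leave the utensils, walnuts and matchbox round it where they are.

Things in the scene. Friction and masses are not known exactly. Their poses are not given: they have to be found in the camera images.
- proofer: plain metal dough proofing box, fixed. Origin: on the table under the centre of its lidded chamber; x points from front (handle, robot side) to back (hinge), y left, z up; turned up to 0.25 rad. Chamber 170 (x) x 260 (y) x 90 mm high, shut lid's top at 107 mm. On its right a flat deck 170 x 100 mm, 90 mm high, centred at [0, -180] mm, carries the vent knob at [-30, -180] and behind it a matchbox
- knob_grip (a point): point on the vent knob's vertical axis, 117.5 mm above the table, at the height to grip. Black knob: round skirt of 48 mm diameter, 10 mm high, and on it an upright bar grip 46 long, 12 wide, 28 mm high (99.5 to 127.5 mm above the table). The point turns with the knob, x along the bar; at rest the bar lies along the proofing box's x
- vent_knob (a joint): turn of the vent knob in rad: 0 at rest, grows clockwise seen from above, stop at 1.2. A spring returns it to 0 when let go (about 0.016 N m at rest, 0.064 N m at the stop).
- lid_bar (a point): middle of the lid's round wooden handle bar: 14 mm diameter, 150 mm long along the proofing box's y, 47 mm in front of the lid's front edge on two thin steel posts 62 mm either side of the middle (free between them; below it only table and maybe a walnut). 98 mm above the table when shut; moves with the lid on a 225 mm circle about lid_hinge
- lid_hinge (a point): middle of the lid's hinge line at the back top edge of the chamber, 90 mm above the table; the hinge line runs along the proofing box's y. With the lid shut the bar lies 225 mm in front of this point and 8 mm above it
- lid (a joint): opening angle of the lid, rad: 0 shut (level), grows as the bar rises and goes back, open stop at 1.75. Lid of 0.95 kg helped by a spring: balance point at 1.05 rad (60 degrees). Below it the lid falls shut (about 0.36 N m at 0, 0.10 N m at 0.9), above it the lid swings open by itself (0.10 N m at 1.2)
- matchbox: matchbox 36x52x14 mm lying on the control deck behind the knob; bystander, origin at the centre of its underside
- walnut_a: walnut, 32 mm, in front of the proofing box; bystander
- walnut_b: walnut, 32 mm, in front of the proofing box; bystander
- cutter_round: plain round pastry cutter, 66x66x41 mm, on the table; bystander
- cutter_fluted: fluted pastry cutter, 54x54x39 mm, on the table; bystander
- pastry_brush: pastry brush with wooden handle, 182x39x12 mm, on the table; bystander
- bench_scraper: steel dough scraper with wooden grip, 95x122x18 mm, on the table; bystander
- pastry_wheel: pastry wheel with wooden handle, 161x26x27 mm, on the table; bystander

How it is judged:
By the outcome, as a careful person would: the job done as asked, in the order asked, and still so for the second after the job is handed in, while the arm keeps its last pose, push and grip.
It also fails if it takes over 67 s, if anything falls off the work surface, if the arm or the gripper's body presses on something with over 40 N, if the wrist force passes 120 N, or if a joint passes its speed limit or range.

## Working session

There is one attempt and no reset: what is moved stays moved. The work goes in short steps, Python scripts to look and compute and a tool call to move; the robot and the scene stay as the last step left them, time stands still between calls to the robot, and variables do not carry over. Pictures are saved under pics/ and viewed, at most 12 in all, crops included, and the job is handed in when it is done.

Besides the shell and the picture viewer there is one more tool, called after "Request:" by a JSON object that holds its "fn" and its "kwargs". drive_tool: Moves the arm, as the interface text tells. Its arguments: {"type":"object","properties":{"motion":{"type":"array"},"grip_force":{"type":"number"}},"required":["motion"]}

```bash
ls; mkdir -p pics
python3 - <<'E'
from bench import env, eyes
import cv2
s=env.sense(); print(s, env.grasp_offset)
for n in ("scene","side"):
    im=eyes.grab_frame(n); cv2.imwrite(f"pics/{n}0.png",im[:,:,::-1])
    c=eyes.calibration(n); print(n,c)
im=eyes.grab_frame("wrist"); cv2.imwrite("pics/wrist0.png",im[:,:,::-1]); print(eyes.calibration("wrist"))
E
```

```text
pics
{'clock': 0.0, 'q': array([-7.34829123e-02,  3.07520842e-01,  1.50765549e+00,  8.99581858e-06,
        1.32839480e+00, -7.35257382e-02]), 'joint_velocities': array([-0.00078063, -0.00090201,  0.00043959, -0.00145546, -0.00161181,
       -0.00123811]), 'joint_torque': array([-2.40806599e-03, -4.57556927e+01, -2.51919490e+01, -3.95127336e-04,
        1.32516641e-02, -2.41733758e-06]), 'eef_pos': array([5.74455286e-01, 2.80150799e-05, 3.03017520e-01]), 'tcp_rot': array([-3.13962017e+00, -1.54042616e-04,  1.57083683e+00]), 'force': array([-0.42086913, -0.19261256, -0.01678617]), 'moment': array([ 0.00590414, -0.02341607,  0.00696837]), 'finger_force': 0.0, 'grip_width': 0.08520663457990098} 0.0539
scene {'K': array([[506.58810077,   0.        , 281.21026699],
       [  0.        , 506.58810077, 210.82677887],
       [  0.        ,   0.        ,   1.        ]]), 'D': array([-0.16887537,  0.        ,  0.        ,  0.        ,  0.        ]), 'eye': array([-0.3905198 ,  0.60899921,  0.92081079]), 'rotation': array([-2.21989973, -0.00450601, -2.14088004])}
side {'K': array([[399.20767175,   0.        , 279.73238174],
       [  0.        , 399.20767175, 207.61157992],
       [  0.        ,   0.        ,   1.        ]]), 'D': array([-0.11692385,  0.        ,  0.        ,  0.        ,  0.        ]), 'eye': array([ 0.325329  , -0.97766419,  0.8508111 ]), 'rotation': array([-2.22142772,  0.01156834, -0.1958365 ])}
{'K': array([[366.47707631,   0.        , 277.06113585],
       [  0.        , 366.47707631, 218.80313972],
       [  0.        ,   0.        ,   1.        ]]), 'D': array([-0.00522464,  0.        ,  0.        ,  0.        ,  0.        ]), 'eye': array([0.57570349, 0.07619099, 0.3733663 ]), 'rotation': array([ 2.83899163e+00,  8.48221359e-04, -5.06585126e-04])}
```

View pics/scene0.png

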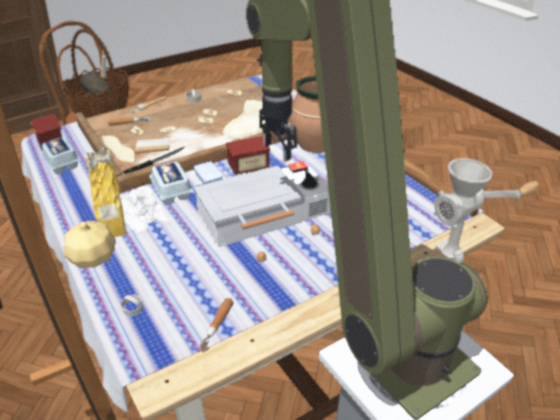

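View pics/side0.png

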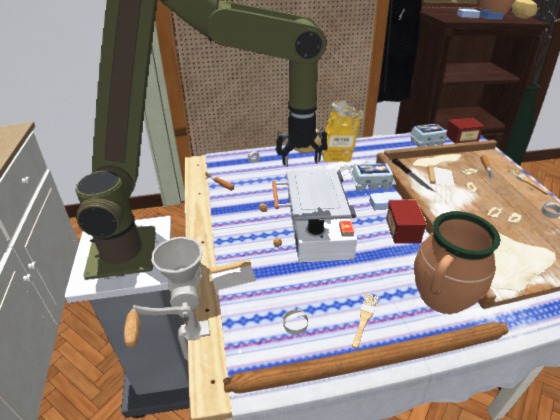

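View pics/wrist0.png

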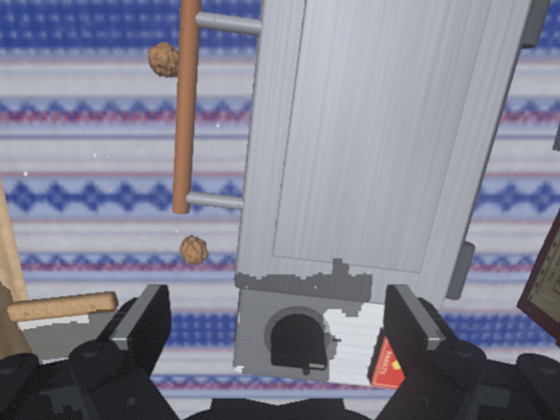

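Scene: arm hides much, box centre ~(255,205), bar ~(268,218). Side: bar (276,195), black knob ~(316,226), matchbox (346,228). Wrist: bar from (190,0) to (181,212), near post (215,200), deck front-right corner (235,368), knob ~(298,335), walnuts (164,60) and (194,249).

Run:
```python
import cv2, numpy as np
s=cv2.imread("pics/side0.png")[160:270,255:375]; w=cv2.imread("pics/wrist0.png")[170:395,165:400]
s=cv2.resize(s,None,fx=3.3,fy=3.3,interpolation=cv2.INTER_CUBIC)
w=cv2.resize(w,None,fx=1.7,fy=1.7,interpolation=cv2.INTER_CUBIC)
w=np.clip(w.astype(float)*1.0,0,255)
g=(255*(w/255)**0.5).astype(np.uint8)
H=max(s.shape[0],g.shape[0]); c=np.zeros((H,s.shape[1]+g.shape[1],3),np.uint8)
c[:s.shape[0],:s.shape[1]]=s; c[:g.shape[0],s.shape[1]:]=g
print(c.shape,s.shape); cv2.imwrite("pics/crop1.png",c)
```

```text
(382, 796, 3) (363, 396, 3)
```

View pics/crop1.png

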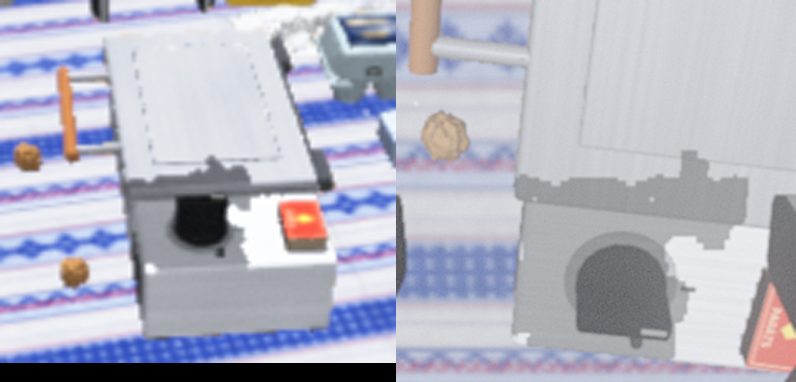

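Crop: side view bar ends (274.1,180.9)/(276.5,207.9), deck corners (300.5,241.2)/(356.5,239.7), knob about x=316; wrist view bar right end (181.5,213), lid corner (235.6,286.5), deck corner (234.4,373), knob skirt centre ~(297,340).

```bash
cat > h.py <<'E'
import numpy as np, cv2
from scipy.spatial.transform import Rotation as R
from scipy.optimize import least_squares
from bench import env, eyes
def cam(n): 
    c=eyes.calibration(n); M=R.from_rotvec(c["rotation"]).as_matrix(); return c["K"],c["D"],c["eye"],M
def proj(c,P):
    K,D,e,M=c; rv=cv2.Rodrigues(M.T)[0]
    return cv2.projectPoints(np.atleast_2d(P).astype(float),rv,-M.T@e,K,D)[0][:,0]
def tri(obs): # [(cam,(u,v))]
    f=lambda p: np.concatenate([proj(c,p)[0]-np.array(u) for c,u in obs])
    r=least_squares(f,[.65,-.1,.1]); return r.x, r.fun
def place(p,L): # pose (x,y,yaw), local pts
    L=np.atleast_2d(L).astype(float); c,s=np.cos(p[2]),np.sin(p[2])
    return np.c_[p[0]+c*L[:,0]-s*L[:,1], p[1]+s*L[:,0]+c*L[:,1], L[:,2]]
E
python3 - <<'E'
from h import *
W,S=cam("wrist"),cam("side")
# check convention: grasp point / tcp projection
print(proj(W,[.575,0,.25]), proj(S,[.575,0,.304]))
print("bar end",tri([(W,(181.5,213)),(S,(276.5,207.9))]))
print("deck corner",tri([(W,(234.4,373)),(S,(300.5,241.2))]))
obs=[(W,(-.14,-.075,.098),(181.5,213)),(S,(-.14,-.075,.098),(276.5,207.9)),(S,(-.14,.075,.098),(274.1,180.9)),
(W,(-.085,-.23,.09),(234.4,373)),(S,(-.085,-.23,.09),(300.5,241.2)),(S,(.085,-.23,.09),(356.5,239.7)),(W,(-.093,-.13,.107),(235.6,286.5))]
f=lambda p: np.concatenate([(proj(c,place(p,l))[0]-u)*(1 if c is W else 1.5) for c,l,u in obs])
r=least_squares(f,[.65,-.05,0]); print(r.x, r.fun.round(1))
for nm,l in [("knobtop",(-.03,-.18,.1275)),("skirt",(-.03,-.18,.0995)),("k+",(-.007,-.18,.1275)),("k-",(-.053,-.18,.1275)),("post-",(-.14,-.062,.098)),("post+",(-.14,.062,.098))]:
    P=place(r.x,l); print(nm,P.round(4),proj(W,P),proj(S,P))
E
```

```text
[[275.26173717 312.60403789]] [[313.32337621 154.01461442]]
bar end (array([ 0.50175134, -0.00346144,  0.10308465]), array([-0.49364296, -0.12413006,  1.96898727,  0.79338926]))
deck corner (array([ 0.53943939, -0.14986971,  0.10609779]), array([ 1.48984214,  0.32928235, -4.84317995, -0.75355094]))
[ 0.63885594  0.06662106 -0.03536428] [-5.8 -2.1  0.   2.9  1.2  2.9 10.5 -2.6 -4.8  9.  -2.3 17.3 -1.2 -4.8]
knobtop [[ 0.6025 -0.1122  0.1275]] [[310.82504427 353.01062422]] [[316.79306802 227.24432275]]
skirt [[ 0.6025 -0.1122  0.0995]] [[308.00385862 332.11625862]] [[314.95177179 234.46614704]]
k+ [[ 0.6255 -0.113   0.1275]] [[339.70879899 353.88077788]] [[324.52314676 227.84374842]]
k- [[ 0.5795 -0.1114  0.1275]] [[281.88715656 352.13013876]] [[309.0166063  226.63978999]]
post- [[0.4968 0.0096 0.098 ]] [[174.87228078 194.7619049 ]] [[276.36342435 207.31145256]]
post+ [[0.5011 0.1335 0.098 ]] [[166.33549884  15.19208891]] [[275.04276001 184.99924573]]
```

Run:
```python
from h import *
W,S=cam("wrist"),cam("side")
obs=[(W,(-.14,-.075,.098),(181.5,213)),(W,(-.14,-.062,.098),(187,198.5)),(W,(-.14,.062,.098),(196,18)),(S,(-.14,-.075,.098),(276.5,207.9)),(S,(-.14,.075,.098),(274.1,180.9)),
(W,(-.085,-.23,.09),(234.4,371)),(S,(-.085,-.23,.09),(300.5,241.2)),(W,(-.093,-.13,.107),(235.6,286.5)),(S,(.085,-.23,.09),(356.5,239.7)),(W,(-.03,-.18,.0995),(297,340))]
f=lambda p: np.concatenate([(proj(c,place(p,l))[0]-u)*(1 if c is W else 1.) for c,l,u in obs])
r=least_squares(f,[.65,-.05,0],loss='soft_l1',f_scale=2); print(r.x); print(r.fun.reshape(-1,2).round(1))
for nm,l in [("knobtop",(-.03,-.18,.1275)),("lidbar",(-.14,0,.098)),("hinge",(.085,0,.09))]:
    P=place(r.x,l); print(nm,P.round(4),proj(W,P),proj(S,P))
```

```text
[ 0.65085545  0.05225042 -0.13137625]
[[ 1.8 -1.6]
 [-2.8 -3.1]
 [-1.2 -0.4]
 [ 1.9  2.1]
 [ 6.7  2.6]
 [ 0.7  3.3]
 [-6.2  6.9]
 [-0.6  0.2]
 [-3.5 16.4]
 [ 5.   2. ]]
knobtop [[ 0.5975 -0.1223  0.1275]] [[304.26903427 363.59345072]] [[315.63527891 229.42983947]]
lidbar [[0.5121 0.0706 0.098 ]] [[189.12436397 112.55133596]] [[279.67171373 196.17131272]]
hinge [[0.7351 0.0411 0.09  ]] [[484.79746674 152.57114729]] [[346.56030026 207.80037621]]
```

Request:
{"fn": "drive_tool", "kwargs": {"motion": [[[0.1, -0.4, 0], [0, 0, 0], 45], [[0.1, -0.8, 0], [0, 0, 0], 45], [[0.1, -1, 0], [0, 0, 0], 45], [[0.1, -1, 0], [0, 0, 0], 45], [[0.1, -1, 0], [0, 0, 0], 45], [[0.1, -1, 0], [0, 0, 0], 45], [[0.1, -1, 0], [0, 0, 0], 45], [[0.1, -1, 0], [0, 0, 0], 45]]}}

```text
clock: 1.15
eef_pos: [0.5901, -0.1492, 0.304]
tcp_rot: [3.141, 0.0, 1.572]
force: [-0.2, -0.4, -0.5]
grip_width: 0.0448
finger_force: 0.0
```

Run:
```python
from h import *
import json
c=cam("wrist"); w=eyes.grab_frame("wrist"); s=eyes.grab_frame("side")
np.savez("w1.npz",K=c[0],D=c[1],e=c[2],M=c[3]); print(env.sense()["eef_pos"],env.sense()["tcp_rot"])
cv2.imwrite("pics/wrist1.png",w[:,:,::-1]); cv2.imwrite("pics/side1.png",s[:,:,::-1])
g=(255*(w[:,:,::-1]/255.)**.6).astype(np.uint8); cv2.imwrite("pics/w1b.png",cv2.resize(g,None,fx=1.4,fy=1.4,interpolation=cv2.INTER_CUBIC))
```

```text
[ 0.59006183 -0.14952428  0.30400788] [3.14146832e+00 1.91485204e-06 1.57154054e+00]
```

View pics/w1b.png

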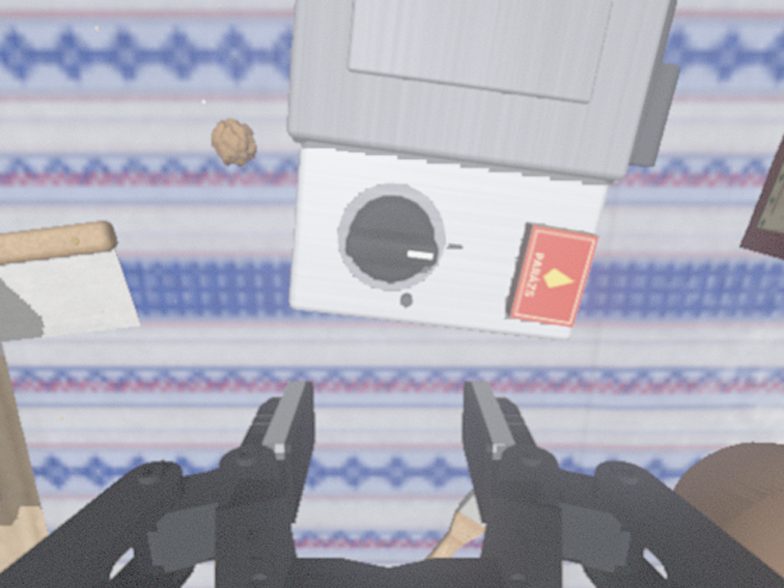

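Wrist view 2 (full-res px): deck corners front-right (207,219), back-right (407,241.5), lid corners (206.4,94) and (444,128.5), knob skirt centre about (279,170), white pointer (300,182), walnut (167,101), matchbox behind at (395,197).

```bash
cat > fit.py <<'E'
from h import *
d=np.load("w1.npz"); W1=(d["K"],d["D"],d["e"],d["M"])
W0=(d["K"],d["D"],np.array([0.57570349,0.07619099,0.3733663]),R.from_rotvec([2.83899163,8.48221359e-04,-5.06585126e-04]).as_matrix())
E
python3 - <<'E'
from fit import *
print("deckcorner",tri([(W0,(234.4,371)),(W1,(207,219))]),"lidcorner",tri([(W0,(235.6,286.5)),(W1,(206.4,94))]))
obs=[(W0,(-.14,-.075,.098),(181.5,213)),(W0,(-.14,-.062,.098),(187,198.5)),(W0,(-.14,.062,.098),(196,18)),
(W0,(-.085,-.23,.09),(234.4,371)),(W1,(-.085,-.23,.09),(207,219)),(W1,(.085,-.23,.09),(407,241.5)),
(W0,(-.093,-.13,.107),(235.6,286.5)),(W1,(-.093,-.13,.107),(206.4,94)),(W1,(-.03,-.18,.0995),(279.3,170))]
f=lambda p: np.concatenate([proj(c,place(p,l))[0]-u for c,l,u in obs])
r=least_squares(f,[.65,-.05,0],loss='soft_l1',f_scale=2); print(r.x); print(r.fun.reshape(-1,2).round(1))
for nm,l in [("knobtop",(-.03,-.18,.1275)),("k+",(-.007,-.18,.1275)),("k-",(-.053,-.18,.1275)),("lidbar",(-.14,0,.098)),("hinge",(.085,0,.09))]:
    P=place(r.x,l); print(nm,P.round(4),proj(W1,P))
w=cv2.imread("pics/wrist1.png")[125:225,220:340]; 
big=cv2.resize((255*(w/255.)**.45).astype(np.uint8),None,fx=5,fy=5,interpolation=cv2.INTER_CUBIC); cv2.imwrite("pics/knob.png",big)
E
```

```text
deckcorner (array([ 0.53468721, -0.16223715,  0.08861337]), array([-1.13716753,  0.18734226,  0.99121414, -0.16383058])) lidcorner (array([ 0.54171643, -0.06605937,  0.10368873]), array([-0.01919678,  0.00287608,  0.01640411, -0.00246699]))
[ 0.650918    0.05146955 -0.1387952 ]
[[ 1.3 -2. ]
 [-3.1 -3.5]
 [-0.2 -0.7]
 [-1.   3.3]
 [ 1.1  3.1]
 [ 4.5  7.3]
 [-1.6  0.1]
 [-2.3 -2.6]
 [ 4.6  3.1]]
knobtop [[ 0.5963 -0.1226  0.1275]] [[284.70657538 180.42511548]]
k+ [[ 0.6191 -0.1258  0.1275]] [[317.90502603 184.98127891]]
k- [[ 0.5735 -0.1195  0.1275]] [[251.25234164 175.8373336 ]]
lidbar [[0.5123 0.0708 0.098 ]] [[ 146.75986536 -143.75360109]]
hinge [[0.7351 0.0397 0.09  ]] [[497.7464597  -76.32695297]]
```

View pics/knob.png

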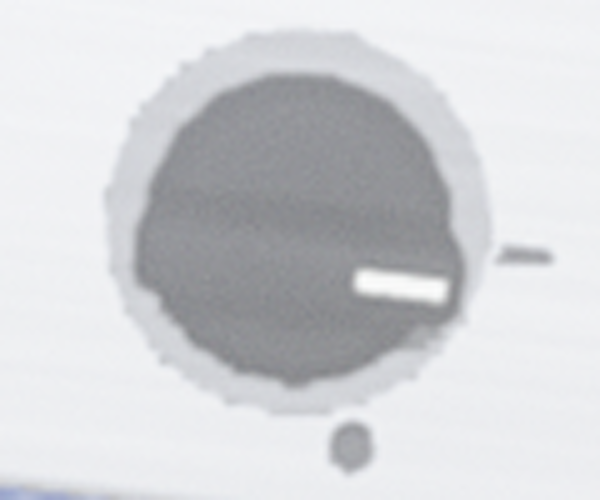

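Knob crop: bar-grip top runs from about (140,262) to (460,290) in the crop, centre ≈ full-res (280,180); white pointer on its +x end. Checking yaw from separate edges.

```bash
cat >> fit.py <<'E'
def back(c,uv,z):
    n=cv2.undistortPoints(np.array([[uv]],float),c[0],c[1])[0,0]; v=c[3]@np.array([n[0],n[1],1]); return c[2]+v*(z-c[2][2])/v[2]
E
python3 - <<'E'
from fit import *
def line(nm,c,a,b,z,perp=False):
    A,B=back(c,a,z),back(c,b,z); d=B-A; an=np.arctan2(d[1],d[0])-(np.pi/2 if perp else 0); print(nm,A.round(4),B.round(4),"len",np.linalg.norm(d).round(4),"yaw",an.round(4))
line("deck right",W1,(207,219),(407,241.5),.09)
line("deck front",W1,(207,219),(215.7,105.7),.09,True)
line("lid right",W1,(206.4,94),(444,128.5),.107)
line("bar axis",W0,(181.5,213),(190,0),.098,True)
line("posts",W0,(187,198.5),(196,18),.098,True)
line("lid front",W0,(235.6,286.5),(262,25),.107,True)
line("marker",W1,(291,181.2),(309.4,183.2),.1275)
line("knobbar",W1,(248,177.4),(312,183),.1275)
print(back(W1,(280,180),.1275), back(W1,(279.3,170.5),.0995), back(W1,(279.8,169.5),.09))
E
```

```text
deck right [ 0.5341 -0.1619  0.09  ] [ 0.6988 -0.1816  0.09  ] len 0.1658 yaw -0.1189
deck front [ 0.5341 -0.1619  0.09  ] [ 0.5456 -0.0739  0.09  ] len 0.0888 yaw -0.1298
lid right [ 0.5423 -0.0661  0.107 ] [ 0.7097 -0.0894  0.107 ] len 0.169 yaw -0.138
bar axis [ 0.5007 -0.0051  0.098 ] [0.5177 0.1426 0.098 ] len 0.1486 yaw -0.1142
posts [0.5059 0.0066 0.098 ] [0.521  0.1318 0.098 ] len 0.1261 yaw -0.1198
lid front [ 0.5421 -0.0643  0.107 ] [0.5657 0.1259 0.107 ] len 0.1916 yaw -0.1232
marker [ 0.6006 -0.1232  0.1275] [ 0.6132 -0.1246  0.1275] len 0.0127 yaw -0.1103
knobbar [ 0.5713 -0.1205  0.1275] [ 0.615  -0.1244  0.1275] len 0.0439 yaw -0.0891
[ 0.59308863 -0.1223525   0.1275    ] [ 0.59278669 -0.12067938  0.0995    ] [ 0.59323808 -0.12154183  0.09      ]
```

Request:
{"fn": "drive_tool", "kwargs": {"motion": [[[0.02, 0.187, 0], [0, 0, 0.058], 40], [[0.02, 0.187, 0], [0, 0, 0.116], 40], [[0.02, 0.187, 0], [0, 0, 0.174], 40], [[0.02, 0.187, -0.1], [0, 0, 0.232], 40], [[0.02, 0.187, -0.2], [0, 0, 0.29], 40], [[0.02, 0.187, -0.3], [0, 0, 0.348], 40], [[0.02, 0.187, -0.4], [0, 0, 0.406], 40], [[0.02, 0.187, -0.49], [0, 0, 0.462], 40]]}}

```text
clock: 2.25
eef_pos: [0.593, -0.1219, 0.2299]
tcp_rot: [3.142, -0.0, 3.028]
force: [-0.3, -0.3, 0.7]
grip_width: 0.0401
finger_force: 0.0
```

Run:
```python
from h import *
s=env.sense(); print(s["q"].round(3))
c=cam("wrist"); w=eyes.grab_frame("wrist"); s=env.sense(); print(s["eef_pos"],s["tcp_rot"],c[2])
np.savez("w2.npz",K=c[0],D=c[1],e=c[2],M=c[3])
T=R.from_euler("xyz",s["tcp_rot"]).as_matrix()
print("grasp axis px at z .1275,.09:",proj(c,[[*s["eef_pos"][:2],.1275],[*s["eef_pos"][:2],.0995]]), T.round(3))
cv2.imwrite("pics/w2.png",(255*(w[:,:,::-1]/255.)**.6).astype(np.uint8))
```

```text
[-0.272  0.41   1.542  0.     1.189 -1.73 ]
[ 0.59203972 -0.12164739  0.22802161] [ 3.14104189 -0.00333486  3.03319175] [ 0.51833117 -0.11322528  0.30007724]
grasp axis px at z .1275,.09: [[ 55.30735343 258.90491255]
 [ 28.74477884 257.69788924]] [[-0.994  0.108 -0.003]
 [ 0.108  0.994  0.001]
 [ 0.003  0.001 -1.   ]]
```

View pics/w2.png

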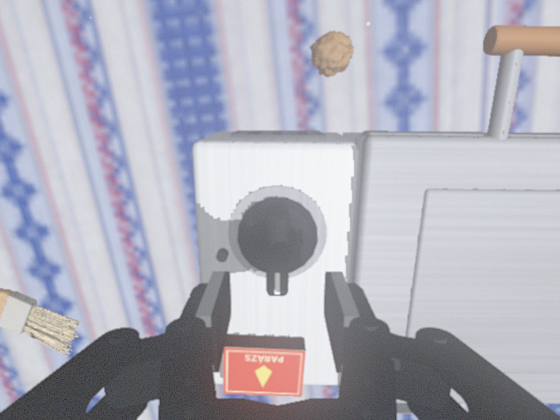

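Wrist view 3: box edges are square to the picture, knob (277,240) with pointer (277,287) centred between the fingertips (222/333). The calibration "rotation" is evidently roll-pitch-yaw, fix that and check.

```bash
sed -i 's/R.from_rotvec(c\["rotation"\])/R.from_euler("xyz",c["rotation"])/; ' h.py; sed -i 's/R.from_rotvec(\[/R.from_euler("xyz",[/' fit.py
python3 - <<'E'
from fit import *
W2,S=cam("wrist"),cam("side")
P=env.sense()["eef_pos"]
print(P,env.sense()["tcp_rot"][2]); print(proj(W2,[[*P[:2],.1275],[*P[:2],.0995]]))
print("skirt ",back(W2,(277.5,233),.0995),"bar+end top",back(W2,(277,293),.1275)," bar end",back(W2,(487,40),.098))
print("bar mid px",proj(S,[[.511,.0695,.098]]))
print("tri bar end W0,S",tri([(W0,(181.5,213)),(S,(276.5,207.9))]), "left end from side", back(S,(274.1,180.9),.098))
print("tri bar end W0,W2",tri([(W0,(181.5,213)),(W2,(487,41))]))
E
```

```text
[ 0.59203972 -0.12164739  0.22802161] 3.033191752903798
[[276.70770592 260.39431419]
 [276.72477709 240.86111558]]
skirt  [ 0.58729394 -0.12067863  0.0995    ] bar+end top [ 0.61038148 -0.12350492  0.1275    ]  bar end [ 0.49780766 -0.00578346  0.098     ]
bar mid px [[275.76810595 193.86575487]]
tri bar end W0,S (array([ 0.50032117, -0.0051269 ,  0.09747981]), array([-0.09167014, -0.02295814,  0.37930996,  0.07426118])) left end from side [0.51974152 0.14600385 0.098     ]
tri bar end W0,W2 (array([ 0.49866799, -0.00512447,  0.09674194]), array([-1.95582833, -0.29044644, -0.14429924,  1.1386695 ]))
```

Request:
{"fn": "drive_tool", "kwargs": {"motion": [[[-0.02, 0, -0.12], [0, 0, 0], 40], [[-0.02, 0, -0.25], [0, 0, 0], 40], [[-0.02, 0, -0.377], [0, 0, 0], 40], [[-0.02, 0, -0.377], [0, 0, 0], 40], [[-0.02, 0, -0.377], [0, 0, 0], 4], [[-0.02, 0, -0.377], [0, 0, 0], 4], [[-0.02, 0, -0.377], [0, 0, 0], 4], [[-0.02, 0, -0.377], [0, 0, 0], 4]], "grip_force": 30}}

```text
clock: 3.3
eef_pos: [0.5906, -0.1217, 0.175]
tcp_rot: [3.141, 0.002, 3.022]
force: [-0.6, 3.2, 5.7]
grip_width: 0.0116
finger_force: 34.9
```

Request:
{"fn": "drive_tool", "kwargs": {"motion": [[[0, 0, 0.01], [0, 0, -0.03], 4], [[0, 0, 0.01], [0, 0, -0.085], 4], [[0, 0, 0.01], [0, 0, -0.14], 4], [[0, 0, 0.01], [0, 0, -0.195], 4], [[0, 0, 0.01], [0, 0, -0.25], 4], [[0, 0, 0.01], [0, 0, -0.305], 4], [[0, 0, 0.01], [0, 0, -0.345], 4], [[0, 0, 0.01], [0, 0, -0.37], 4]]}}

```text
clock: 4.3
eef_pos: [0.5911, -0.121, 0.175]
tcp_rot: [3.139, -0.001, 1.857]
force: [4.3, 3.9, -2.7]
grip_width: 0.0113
finger_force: 33.6
```

```bash
python3 -c "
from bench import env
s=env.sense(); print(s['force'],s['moment'],s['tcp_rot'],s['grip_width'],s['joint_torque'].round(2))"
```

```text
[ 4.27222202  3.93594009 -2.65146797] [ 0.76949077 -0.61586742  0.05780355] [ 3.13909036e+00 -9.86479021e-04  1.85671008e+00] 0.011288755097201704 [ -3.44 -52.9  -20.13  -1.71   0.86  -0.46]
```

Request:
{"fn": "drive_tool", "kwargs": {"motion": [[[0, 0, 0], [0, 0, -0.01], 4], [[0, 0, 0], [0, 0, -0.018], 4], [[0, 0, 0], [0, 0, -0.025], 4], [[0, 0, 0], [0, 0, -0.03], 4], [[0, 0, 0], [0, 0, -0.03], 4], [[0, 0, 0], [0, 0, -0.03], 4], [[0, 0, 0], [0, 0, -0.03], 4], [[0, 0, 0], [0, 0, -0.03], 4]]}}

```text
clock: 5.3
eef_pos: [0.5912, -0.1209, 0.175]
tcp_rot: [3.139, -0.001, 1.767]
force: [4.0, 5.2, -3.5]
grip_width: 0.0113
finger_force: 35.8
```

```bash
python3 -c "
from bench import env
s=env.sense(); print(s['force'],s['moment'],s['tcp_rot'],s['grip_width'],s['joint_torque'].round(2))"
```

```text
[ 4.0033501   5.21127931 -3.47870498] [ 0.78000036 -0.57729271  0.60976712] [ 3.13918929e+00 -8.96313350e-04  1.76711273e+00] 0.011317948555175055 [ -4.06 -52.88 -20.09  -1.52   0.88   0.63]
```

Request:
{"fn": "drive_tool", "kwargs": {"motion": [[[0, 0, 0], [0, 0, 0], 60], [[0, 0, 0], [0, 0, 0], 70], [[0, 0, 0.05], [0, 0, 0], 70], [[0, 0, 0.15], [0, 0, 0], 70], [[0, 0, 0.3], [0, 0, 0], 70], [[0, 0, 0.45], [0, 0, 0], 70], [[0, 0, 0.6], [0, 0, 0], 60], [[0, 0, 0.6], [0, 0, 0], 50]]}}

```text
clock: 6.3
eef_pos: [0.5913, -0.1226, 0.2686]
tcp_rot: [3.136, 0.003, 1.765]
force: [-0.3, -0.8, -0.4]
grip_width: 0.0501
finger_force: 0.0
```

Run:
```python
from h import *
s=env.sense(); print(s["q"].round(3),s["force"])
w=eyes.grab_frame("wrist"); s2=eyes.grab_frame("side")
a=w[:,:,::-1]; b=cv2.resize(s2[160:265,260:370,::-1],None,fx=2,fy=2)
c=np.zeros((420,780,3),np.uint8); c[:,:560]=a; c[:210,560:]=b
cv2.imwrite("pics/after_knob.png",(255*(c/255.)**.6).astype(np.uint8))
```

```text
[-0.274  0.372  1.499 -0.     1.265 -0.469] [-0.32944764 -0.77531969 -0.39742202]
```

View pics/after_knob.png

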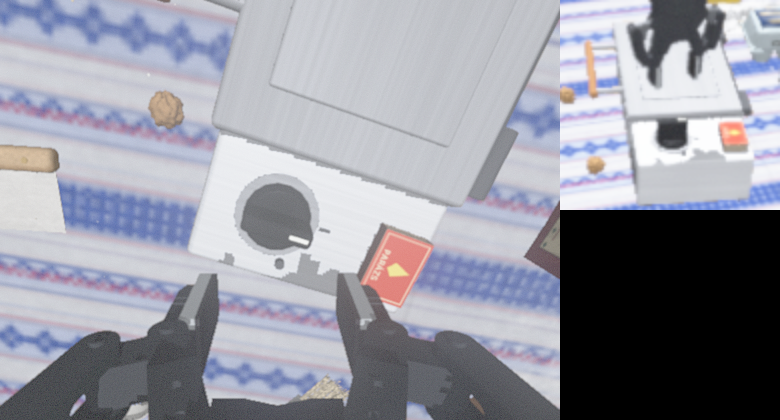

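Knob pointer (300,241) is back at its tick mark, matchbox (400,262) in place, lid shut. On to the bar.

Request:
{"fn": "drive_tool", "kwargs": {"motion": [[[-0.08, 0.15, 0], [0, 0, -0.015], 45], [[-0.16, 0.3, 0], [0, 0, -0.03], 45], [[-0.25, 0.45, 0], [0, 0, -0.05], 45], [[-0.34, 0.62, 0], [0, 0, -0.07], 45], [[-0.44, 0.8, 0], [0, 0, -0.09], 45], [[-0.54, 1, 0], [0, 0, -0.1], 45], [[-0.54, 1, 0], [0, 0, -0.1], 45], [[-0.54, 1, 0], [0, 0, -0.1], 45]]}}

```text
clock: 7.4
eef_pos: [0.509, 0.0278, 0.2648]
tcp_rot: [-3.141, 0.001, 1.452]
force: [0.2, -0.8, 0.9]
grip_width: 0.0446
finger_force: 0.0
```

Request:
{"fn": "drive_tool", "kwargs": {"motion": [[[0, 0.14, 0], [0, 0, 0], 45], [[0, 0.28, 0], [0, 0, 0], 45], [[0, 0.28, -0.15], [0, 0, 0], 45], [[0, 0.28, -0.3], [0, 0, 0], 45], [[0, 0.28, -0.3], [0, 0, 0], 45], [[0, 0.28, -0.3], [0, 0, 0], 45], [[0, 0.28, -0.3], [0, 0, 0], 45], [[0, 0.28, -0.3], [0, 0, 0], 45]]}}

```text
clock: 8.4
eef_pos: [0.5095, 0.0699, 0.2211]
tcp_rot: [3.14, -0.0, 1.451]
force: [0.8, -0.5, -0.6]
grip_width: 0.0453
finger_force: 0.0
```

Run:
```python
from fit import *
c=cam("wrist"); w=eyes.grab_frame("wrist"); s=env.sense(); print(s["eef_pos"],s["tcp_rot"],s["q"].round(2))
cv2.imwrite("pics/bar.png",(255*(w[:,:,::-1]/255.)**.7).astype(np.uint8))
np.savez("w3.npz",K=c[0],D=c[1],e=c[2],M=c[3])
print(proj(c,[[.5,-.005,.0975],[.51,.0705,.0975],[.5197,.146,.0975],[*s["eef_pos"][:2],.0975]]))
```

```text
[0.50935375 0.0699669  0.22100421] [ 3.14030220e+00 -2.20817403e-04  1.45128351e+00] [ 0.05  0.3   1.75 -0.    1.09  0.17]
[[274.2650309  357.51176211]
 [275.51969427 244.41667184]
 [276.49458951 103.58546485]
 [274.50183034 245.41687976]]
```

View pics/bar.png

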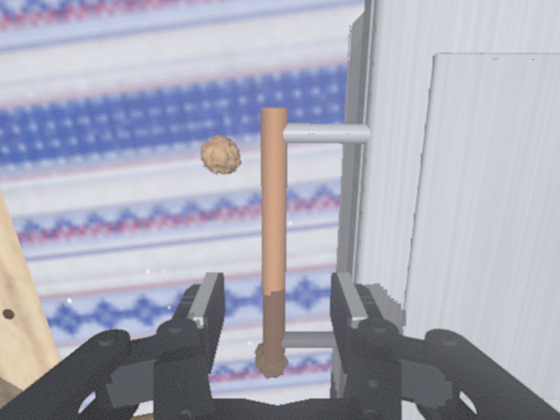

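Wrist view: bar runs (274,108)–(272,365), centred between fingertips (211/346) and square to them; walnuts (221,155), (271,360) are below.

Request:
{"fn": "drive_tool", "kwargs": {"motion": [[[0, 0, -0.15], [0, 0, 0], 45], [[0, 0, -0.3], [0, 0, 0], 45], [[0, 0, -0.46], [0, 0, 0], 45], [[0, 0, -0.46], [0, 0, 0], 45], [[0, 0, -0.46], [0, 0, 0], 4], [[0, 0, -0.46], [0, 0, 0], 4], [[0, 0, -0.46], [0, 0, 0], 4], [[0, 0, -0.46], [0, 0, 0], 4]], "grip_force": 25}}

```text
clock: 9.45
eef_pos: [0.5078, 0.0703, 0.1518]
tcp_rot: [-3.14, -0.0, 1.451]
force: [-5.1, 1.7, 3.6]
grip_width: 0.0127
finger_force: 24.6
```

Run:
```python
from bench import env
import numpy as np
s=env.sense(); print(s["eef_pos"],s["tcp_rot"],s["force"],s["moment"],s["grip_width"])
y=-.122; r=np.hypot(.225,.008); p0=np.arctan2(.008,.225)
for t in (.15,.3,.45,.6,.75,.9,.93,1.0,1.05,1.1,1.17):
    dx=.225-r*np.cos(t+p0); dz=r*np.sin(t+p0)-.008
    print(t,np.round(np.array([dx*np.cos(y),dx*np.sin(y),dz])/.15,3))
```

```text
[0.50784065 0.07030364 0.15183179] [-3.13983747e+00 -2.52912125e-04  1.45130147e+00] [-5.09773911  1.72309738  3.59080593] [ 0.29454697  0.84367108 -0.04946421] 0.012721190481450977
0.15 [ 0.025 -0.003  0.224]
0.3 [ 0.082 -0.01   0.441]
0.45 [ 0.171 -0.021  0.647]
0.6 [ 0.29  -0.036  0.838]
0.75 [ 0.436 -0.053  1.008]
0.9 [ 0.605 -0.074  1.155]
0.93 [ 0.641 -0.079  1.181]
1.0 [ 0.729 -0.089  1.238]
1.05 [ 0.794 -0.097  1.274]
1.1 [ 0.861 -0.106  1.308]
1.17 [ 0.957 -0.117  1.349]
```

Request:
{"fn": "drive_tool", "kwargs": {"motion": [[[-0.005, -0.001, 0.09], [0, 0, 0], 4], [[0.007, -0.002, 0.179], [0, 0, 0], 4], [[0.024, -0.004, 0.268], [0, 0, 0], 4], [[0.045, -0.007, 0.355], [0, 0, 0], 4], [[0.072, -0.01, 0.441], [0, 0, 0], 4], [[0.104, -0.014, 0.525], [0, 0, 0], 4], [[0.135, -0.018, 0.594], [0, 0, 0], 4], [[0.161, -0.021, 0.647], [0, 0, 0], 4]]}}

```text
clock: 10.45
eef_pos: [0.5318, 0.0672, 0.2492]
tcp_rot: [-3.138, -0.001, 1.451]
force: [-5.9, 4.0, 0.5]
grip_width: 0.0127
finger_force: 24.4
```

Run:
```python
from bench import env
import numpy as np
s=env.sense(); print(s["eef_pos"],s["tcp_rot"],s["force"],s["moment"],s["grip_width"],s["q"].round(2))
y=-.122; r=np.hypot(.225,.008); p0=np.arctan2(.008,.225)
f=lambda t:np.array([(.225-r*np.cos(t+p0))*np.cos(y),(.225-r*np.cos(t+p0))*np.sin(y),r*np.sin(t+p0)-.008])/.15
for t in np.linspace(.45,.9,9)[1:]: print(t.round(3),np.round(f(t)-f(.45),3))
print()
for t in np.linspace(.9,1.18,9)[1:]: print(t.round(3),np.round(f(t)-f(.9),3))
print()
for t in np.linspace(1.18,.92,9)[1:]: print(t.round(3),np.round(f(t)-f(1.18),3))
```

```text
[0.53182943 0.0672465  0.24922305] [-3.13832914e+00 -5.37889144e-04  1.45125126e+00] [-5.89007971  3.95830289  0.50438023] [ 0.72372664  1.04440162 -0.04949014] 0.012725338270093797 [0.05 0.3  1.66 0.   1.18 0.17]
0.506 [ 0.041 -0.005  0.074]
0.562 [ 0.086 -0.011  0.145]
0.619 [ 0.135 -0.017  0.213]
0.675 [ 0.188 -0.023  0.279]
0.731 [ 0.245 -0.03   0.341]
0.788 [ 0.305 -0.037  0.4  ]
0.844 [ 0.368 -0.045  0.456]
0.9 [ 0.434 -0.053  0.508]

0.935 [ 0.043 -0.005  0.03 ]
0.97 [ 0.086 -0.011  0.059]
1.005 [ 0.131 -0.016  0.087]
1.04 [ 0.176 -0.022  0.112]
1.075 [ 0.222 -0.027  0.137]
1.11 [ 0.269 -0.033  0.159]
1.145 [ 0.317 -0.039  0.18 ]
1.18 [ 0.366 -0.045  0.199]

1.148 [-0.045  0.006 -0.018]
1.115 [-0.09   0.011 -0.037]
1.082 [-0.134  0.016 -0.058]
1.05 [-0.177  0.022 -0.08 ]
1.018 [-0.219  0.027 -0.103]
0.985 [-0.261  0.032 -0.128]
0.952 [-0.302  0.037 -0.154]
0.92 [-0.342  0.042 -0.182]
```

Request:
{"fn": "drive_tool", "kwargs": {"motion": [[[0.041, -0.005, 0.074], [0, 0, 0], 4], [[0.086, -0.011, 0.145], [0, 0, 0], 4], [[0.135, -0.017, 0.213], [0, 0, 0], 4], [[0.188, -0.023, 0.279], [0, 0, 0], 4], [[0.245, -0.03, 0.341], [0, 0, 0], 4], [[0.305, -0.037, 0.4], [0, 0, 0], 4], [[0.368, -0.045, 0.456], [0, 0, 0], 4], [[0.434, -0.053, 0.508], [0, 0, 0], 4]]}}

```text
clock: 11.45
eef_pos: [0.5956, 0.0593, 0.3277]
tcp_rot: [-3.137, -0.0, 1.452]
force: [-11.8, 4.0, 13.9]
grip_width: 0.013
finger_force: 25.9
```

Request:
{"fn": "drive_tool", "kwargs": {"motion": [[[0.043, -0.005, 0.03], [0, 0, 0], 4], [[0.086, -0.011, 0.059], [0, 0, 0], 4], [[0.131, -0.016, 0.087], [0, 0, 0], 4], [[0.176, -0.022, 0.112], [0, 0, 0], 4], [[0.222, -0.027, 0.137], [0, 0, 0], 4], [[0.269, -0.033, 0.159], [0, 0, 0], 4], [[0.317, -0.039, 0.18], [0, 0, 0], 4], [[0.366, -0.045, 0.199], [0, 0, 0], 4]]}}

```text
clock: 12.45
eef_pos: [0.6539, 0.0521, 0.3582]
tcp_rot: [3.137, -0.0, 1.452]
force: [-4.4, 2.0, 8.6]
grip_width: 0.0129
finger_force: 26.5
```

Run:
```python
from h import *
s=env.sense(); P=s["eef_pos"]; print(P,s["tcp_rot"],s["force"],s["grip_width"])
d=P-np.array([.5078,.0703,.1518]); dx=d[0]*np.cos(.122)-d[1]*np.sin(.122)
print("theta",np.arctan2(d[2]+.008,.225-dx)-.0355,"r",np.hypot(d[2]+.008,.225-dx))
im=eyes.grab_frame("side"); cv2.imwrite("pics/top.png",cv2.resize(im[100:280,200:400,::-1],None,fx=3,fy=3))
```

```text
[0.65393    0.05207555 0.35823894] [ 3.13681401e+00 -4.40287477e-04  1.45150562e+00] [-4.42434135  1.97865563  8.64532433] 0.012904511325282336
theta 1.1875121692822337 r 0.22809493729315686
```

View pics/top.png

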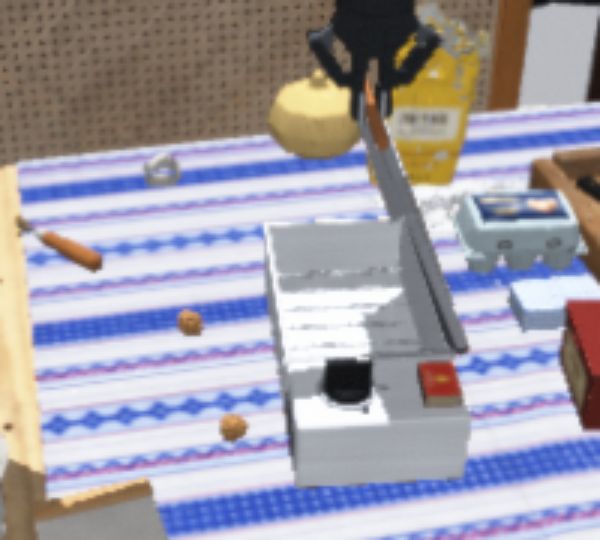

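Lid stands open ~68°, bar (378,115 in the crop) still in the fingers, everything else undisturbed. Bringing it back to about 0.92 rad.

Request:
{"fn": "drive_tool", "kwargs": {"motion": [[[-0.045, 0.006, -0.022], [0, 0, 0], 4], [[-0.09, 0.011, -0.045], [0, 0, 0], 4], [[-0.132, 0.016, -0.067], [0, 0, 0], 4], [[-0.175, 0.022, -0.09], [0, 0, 0], 4], [[-0.217, 0.027, -0.113], [0, 0, 0], 4], [[-0.258, 0.032, -0.138], [0, 0, 0], 4], [[-0.3, 0.037, -0.164], [0, 0, 0], 4], [[-0.34, 0.042, -0.192], [0, 0, 0], 4]]}}

```text
clock: 13.5
eef_pos: [0.6024, 0.0585, 0.3293]
tcp_rot: [3.137, -0.001, 1.451]
force: [-6.0, 1.9, 9.3]
grip_width: 0.013
finger_force: 27.6
```

Request:
{"fn": "drive_tool", "kwargs": {"motion": [[[0, 0, 0], [0, 0, 0], 4], [[0, 0, 0], [0, 0, 0], 4], [[0, 0, 0], [0, 0, 0], 4], [[0, 0, 0], [0, 0, 0], 4], [[0, 0, 0], [0, 0, 0], 4], [[0, 0, 0], [0, 0, 0], 4], [[0, 0, 0], [0, 0, 0], 4], [[0, 0, 0], [0, 0, 0], 4]]}}

```text
clock: 14.5
eef_pos: [0.6022, 0.0585, 0.3291]
tcp_rot: [3.138, -0.0, 1.452]
force: [-5.5, 2.6, 8.2]
grip_width: 0.0129
finger_force: 27.5
```

Run:
```python
from h import *
s=env.sense(); P=s["eef_pos"]; print(P,s["tcp_rot"],s["force"],s["grip_width"],s["finger_force"],s["joint_velocities"].round(3))
d=P-np.array([.5078,.0703,.1518]); dx=d[0]*np.cos(.122)-d[1]*np.sin(.122)
print("theta",np.arctan2(d[2]+.008,.225-dx)-.0355,"r",np.hypot(d[2]+.008,.225-dx))
im=eyes.grab_frame("side"); cv2.imwrite("pics/end.png",cv2.resize(im[100:280,200:400,::-1],None,fx=3,fy=3))
```

```text
[0.6022385  0.05849067 0.32906649] [ 3.13842019e+00 -4.27859399e-04  1.45151453e+00] [-5.48275218  2.57267181  8.21876338] 0.012860507595406488 27.49563843011856 [-0.    -0.001 -0.    -0.001  0.001  0.   ]
theta 0.9240643800790799 r 0.22622673227992274
```

View pics/end.png

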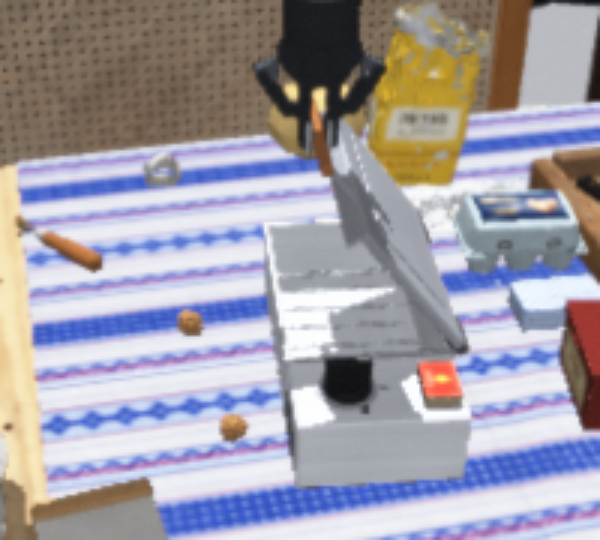

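The lid is held steady at about 0.92 rad (53°), with the bar at (320,135) still in the fingers and the walnuts, matchbox and utensils where they were. Handing in.

```bash
python3 -c "
from bench import env
print(env.sign_off())"
```

```text
the job is handed in; nothing more can be done
None
```

I turned the vent knob clockwise to its stop with the lid shut and let it spring back. I then raised the lid to about 68°, past its 60° balance point, and brought it back to about 53°, where the arm still holds it. The walnuts, matchbox and utensils in the final view are where they were, and the job is handed in.

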